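# Dry-fit a half-lapped frame in its assembly form

## Task

Dry-fit the little half-lapped frame in the assembly form. Lay the two stiles in the form first, their longer laps at the far end, where the layout lines show the wide rail, then drop the wide rail and the narrow rail across them so that all four joints close and every piece lies flat on the form. The narrow rail is still in the drilling jig: swing the jig's lid up and right over until it stays open, lift the rail out, and leave the lid open; the plain offcut among the parts is not used.

Things in the scene. Friction and masses are not known exactly. Their poses are not given: they have to be found in the camera images.
- stile_a: Stile, pale wood, 200x34x20 mm, on the white parts board (top at z = 9 mm), lap notches up. Origin: centre of the underside. Body x runs along the length to the end with the LONGER lap. Full thickness for x -63 to +47 mm; the ends are tongues 9.5 mm thick, in the lower half: 53 mm long at +x (takes the wide rail), 37 mm at -x (narrow rail). Grasp across the 34 mm near x = -8 mm. 0.06 to 0.11 kg.
- stile_b: The other stile, identical to stile_a and interchangeable with it; it starts on the parts board with its longer lap pointing the other way.
- rail_wide: Wide rail, pale wood, 160x50x20 mm, on the white parts board (top at z = 9 mm), notches down. Origin: centre of the underside; x along the 160 mm. Full thickness for x -40 to +40 mm; end tongues 40 mm long, 9.5 mm thick, in the upper half, with two dark holes each. The same either way round. Grasp across the 50 mm at the middle. About 0.09 kg.
- rail_narrow: Narrow rail: as rail_wide but 34 mm wide and 0.06 kg. It lies in the drilling jig, underside at z = 15 mm, its ends held under the two arms of the lid, its middle in view. Lift it out with the lid open; grasp across the 34 mm at the middle, where 64 mm of the fences is left out for the fingers.
- form: Assembly form, fixed: ply base 256x212x12 mm; origin: centre of its underside; x away from the robot at yaw 0. On its top (z = 12): stiles along x at x = 0, y = +63 and -63 mm, longer laps to +x; wide rail along y at x = +75, y = 0; narrow rail along y at x = -83, y = 0; all undersides at z = 12. Dark layout lines mark the bands. Play in the joints 3 to 6 mm.
- form_cleats (a point): Middle of the form's top. Round it: L-shaped corner cleats 25 mm high, bevelled like a funnel (play at the foot 3 mm sideways, 5 mm endways; 6 mm more at the top), and four bevelled inner cleats 12 mm high at form x -58..-38 and 22..42 mm, |y| 29..43 mm, which make the two stile channels. The middle of every side is free for fingers.
- jig: Drilling jig, fixed: ply base 157x210 mm, 15 mm thick, wooden fences, and a lid of two arms joined at the front by a dowel. Origin: on the base's underside below the middle of the rail; x away from the robot at yaw 0, the rail lies along jig y. The lid's hinge axis is parallel to jig y at x = +48, z = 41 mm, on the far side.
- jig_lid (a joint): Hinge of the jig's lid: 0 closed, 1.57 upright, 2.75 rad laid back on its stop (then at most 90 mm high). The lid (0.25 kg) falls shut if let go below 1.57 and falls back and stays open beyond it.
- lid_bar (a point): Middle of the pull dowel at the lid's front edge: 12 mm thick, parallel to jig y, 110 mm from the hinge axis, 41 mm above the bench when closed, 26 mm above the jig's base. Free on all sides for 40 mm either way along its length; pinch it from above and follow the arc: it turns between the fingers.

How it is judged:
By the outcome, as a careful person would: the job done as asked, in the order asked, and still so for the second after the job is handed in, with the robot touching nothing.
It also fails if it takes over 134 s, if anything falls off the work surface, if the arm or the gripper's body presses on something with over 40 N, if the wrist force passes 120 N, or if a joint passes its speed limit or range.

## Robot

A 6-joint arm with a two-finger parallel gripper is mounted at the origin on the work surface; the furniture and walls round the work are solid. World frame = base frame: x ahead of the robot, y to its left, z up, the work surface at z = 0. Lengths are in m, angles in rad, forces in N, time in s.
With the tool pointing down it reaches from about 0.35 to 0.85 m from the base axis. Payload 8.1 kg.
Tool frame: the origin (TCP) lies at the very end of the fingers, on their centre line; the grasp point (between the pads) lies 19 mm behind it; z points along the fingers, y is the line along which they close (so a half turn about z gives the same grasp; the last joint's range is limited). The gripper opens to 93 mm and grips with 3 to 60 N. Pads are 15 mm wide; open, the fingers measure 128 mm over their backs; the gripper's body (75 mm by 188 mm) begins 65 mm behind the grasp point.
Start: joints at [-1.24, 0.13, 1.488, -0, 1.523, -0.085], TCP at [0.242, -0.549, 0.219] pointing down, gripper open.
Joint ranges: [-2.96, 2.96], [-0.89, 2.26], [0.02, 2.5], [-1.34, 4.48], [0, 2.73], [-2.66, 2.66]. Speed limits (rad/s): [2.39, 2.39, 2.79, 3.14, 3.14, 3.14].

## Interface

Orientations are given as a rotation vector (axis times angle).
In Python, from plant import monitor, eyes, ticket gives the robot as it stands.
- The arm moves only by the tool arm_command, never from a script. Its argument "deltas" is a list that holds one entry, the list of rows, each a list of 6 numbers: the shift along the world's x, y, z in cm, then the turn, a rotation vector about the world's x, y, z in degrees. In form: [[[tx, ty, tz, rx, ry, rz], ...]]. A call has 1 to 12 rows; each row shifts and turns the commanded pose from where the row before left it; what a row does not reach is not made up. A row lasts 1/12 s, in which the tool goes at most 41.7 mm and 7.16 degrees, less where a joint would pass 70% of its speed; a pose out of reach is approached as far as the arm can. A call is refused whole if a number of a shift passes 4.17 or a number of a turn 7.16, either way. A call with a gripper value outside its range is refused whole. "gripper" is the opening, from -1 (shut) to 1 (fully open), set as the call begins (left out, the last holds). The fingers move at their own pace and stop on an object; "squeeze" is the grip in N (left out, the last holds). Time passes only in rows, so rows that do not move let the fingers close. It gives the time, the measured TCP pose, the force, the opening and the grip force at its end, in the units of the state.
- monitor.read_state(): the state, without advancing time (a new reading comes with each control period).
- eyes.read_camera(name): name is "scene" or "side" or "wrist"; returns the picture (480x640x3 uint8, blue, green, red); there is no depth.
- eyes.camera_model(name): a dict with "fx", "fy", "cx", "cy" (pixels), "rvec" (rotation vector, rad) and "tvec" (3), from world to camera coordinates, as OpenCV has them. Camera axes: x right, y down, z forward; pixel columns grow to the right and rows downward; lengths in m; the calibration is good to about 2 mm. A picture is of the moment at which its call begins: read the wrist's pose just before it. camera_model takes no time and is no camera call; for the wrist camera it gives the pose at the moment of the call.
- ticket.close_job(): hands the job in; it is judged then, once.
The state is a dict: "t": time; "q": joint angles; "dq": joint speeds; "joint_torque": joint torques, N m; "tool_pos": TCP position; "orientation": TCP orientation; "force": force on the tool from outside, world axes, zero at the start; "wrist_torque": the same for the moment, N m; "opening": finger opening in m; "gripper_force": force on a finger pad.
Only numpy, scipy, OpenCV 4.12 (cv2) and the standard library are available. Lean on these libraries where they do the work, as an engineer would, in place of code of your own. Each camera call takes 0.05 s, during which the arm holds its last target. There are 200 camera calls.

## Working session

There is one attempt and no reset: what is moved stays moved. The work goes in short steps, Python scripts to look and compute and a tool call to move; the robot and the scene stay as the last step left them, time stands still between calls to the robot, and variables do not carry over. Pictures are saved under pics/ and viewed, at most 14 in all, crops included, and the job is handed in when it is done.

Besides the shell and the picture viewer there is one more tool, called as name(argument=value, ...), one argument or row to a line, values as JSON. arm_command: Moves the arm, as the interface text tells. Its arguments: {"type":"object","properties":{"deltas":{"type":"array"},"gripper":{"type":"number"},"squeeze":{"type":"number"}},"required":["deltas"]}

```bash
mkdir -p pics; cat > h.py <<'E'
import numpy as np, cv2
from plant import monitor, eyes, ticket
def snap(n,f):
    m=eyes.camera_model(n); im=eyes.read_camera(n); cv2.imwrite('pics/'+f,im); np.save('pics/'+f[:-4]+'.npy',m,allow_pickle=True); return im,m
def load(f):
    return cv2.imread('pics/'+f+'.png'), np.load('pics/'+f+'.npy',allow_pickle=True).item()
def ray(m,px,z):
    R=cv2.Rodrigues(np.array(m['rvec'],float))[0]; t=np.array(m['tvec'],float).ravel()
    px=np.atleast_2d(np.array(px,float)); d=np.c_[(px[:,0]-m['cx'])/m['fx'],(px[:,1]-m['cy'])/m['fy'],np.ones(len(px))]@R
    c=-R.T@t; return c+d*((z-c[2])/d[:,2])[:,None]
def proj(m,p):
    K=np.array([[m['fx'],0,m['cx']],[0,m['fy'],m['cy']],[0,0,1]]); return cv2.projectPoints(np.atleast_2d(np.array(p,float)),np.array(m['rvec'],float),np.array(m['tvec'],float),K,None)[0][:,0]
E
python3 - <<'E'
from h import *
for n in ['scene','side','wrist']:
    im,m=snap(n,n+'0.png'); R=cv2.Rodrigues(np.array(m['rvec'],float))[0]; print(n,-R.T@np.array(m['tvec']).ravel(),m['fx'])
print(monitor.read_state())
E
```

```text
scene [0.22302292 0.66654402 0.97281857] 570.0044696675515
side [ 0.46335317 -0.81442919  0.59791067] 448.84061813060134
wrist [ 0.32081124 -0.51395199  0.38560557] 366.20360451129596
{'t': 0.15, 'q': array([-1.24038419e+00,  1.30991843e-01,  1.48901422e+00, -4.26086243e-05,
        1.52300381e+00, -8.53972441e-02]), 'dq': array([-0.00111203, -0.0016277 , -0.00234338, -0.00073402,  0.00019491,
        0.00140792]), 'joint_torque': array([ 6.28673242e-04, -5.60479224e+01, -4.92333448e+01,  7.68968300e-02,
        3.05482373e-02, -9.89119962e-05]), 'tool_pos': array([ 0.24222375, -0.54845739,  0.21783413]), 'orientation': array([-3.07256829e+00, -6.48170571e-01,  3.38239437e-04]), 'force': array([ 0.50749483, -0.17650548, -0.67443687]), 'wrist_torque': array([ 0.03878653, -0.00618624, -0.0080583 ]), 'gripper_force': 0.0, 'opening': 0.09309323226047361}
```

View pics/scene0.png

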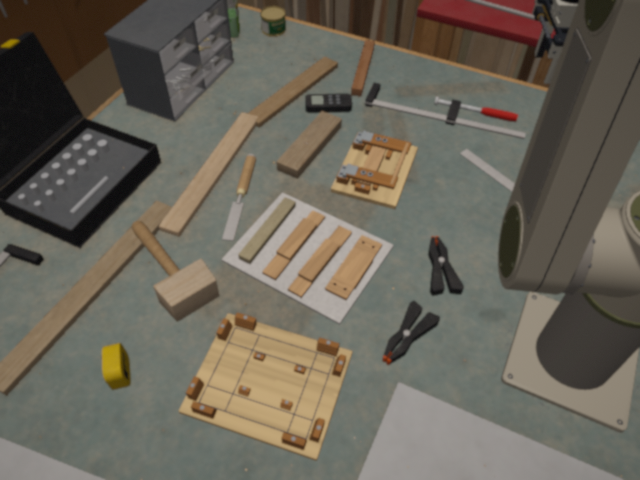

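View pics/side0.png

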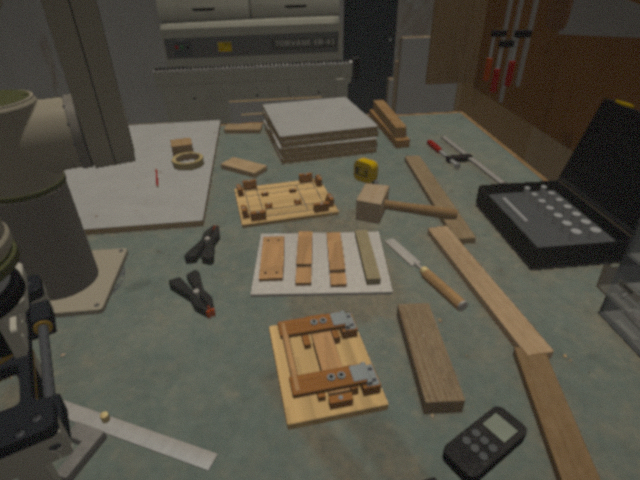

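The scene view shows the form at about (270,385), the parts board at (308,255) and the jig at (375,170). On the board, left to right, are the grey offcut, two stiles and the wide rail. I'll take enlarged crops for corners.

```bash
python3 - <<'E'
from h import *
im,m=load('scene0')
def crop(x0,y0,w,h,s,f):
    c=cv2.resize(im[y0:y0+h,x0:x0+w],None,fx=s,fy=s,interpolation=cv2.INTER_CUBIC)
    for k in range(0,w,20): cv2.putText(c,str(x0+k),(k*s,8),0,.3,(0,0,255),1); cv2.line(c,(k*s,0),(k*s,c.shape[0]),(0,0,90),1) if k%20==0 else 0
    for k in range(0,h,20): cv2.putText(c,str(y0+k),(0,k*s+8),0,.3,(0,0,255),1); cv2.line(c,(0,k*s),(c.shape[1],k*s),(0,0,90),1)
    cv2.imwrite('pics/'+f,c)
crop(220,190,180,130,4,'c1.png'); crop(175,310,185,150,4,'c2.png'); crop(325,120,100,95,6,'c3.png')
E
```

```text
(no output)
```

View pics/c1.png

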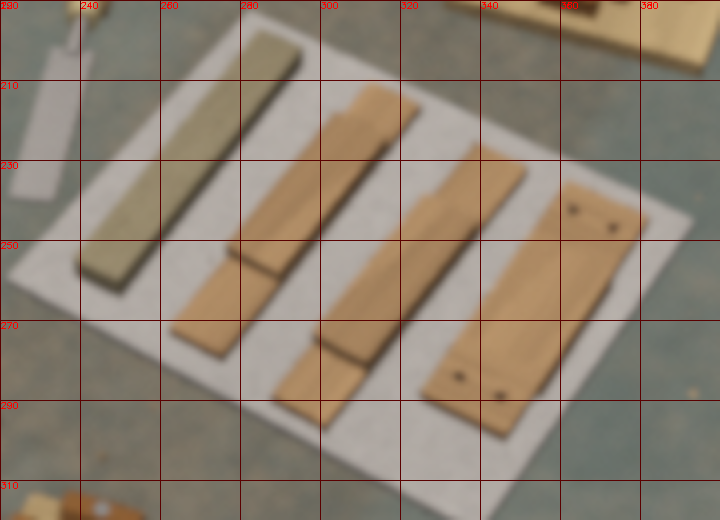

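View pics/c2.png

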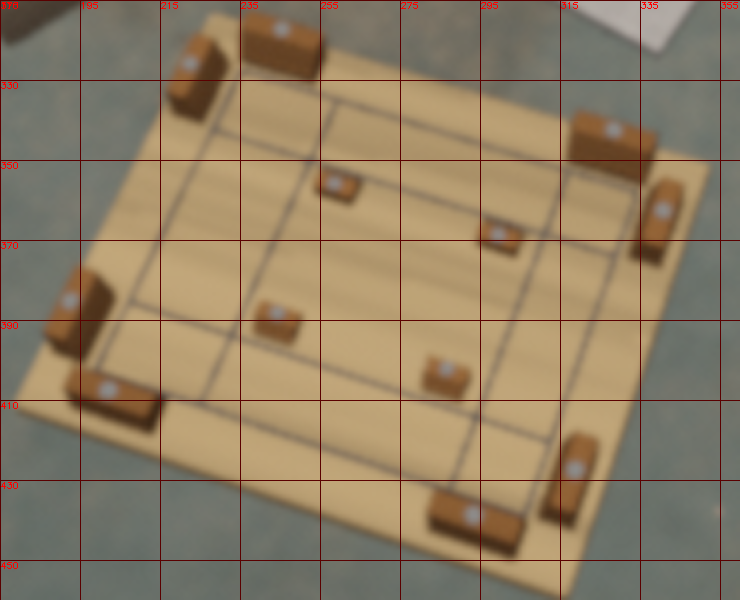

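View pics/c3.png

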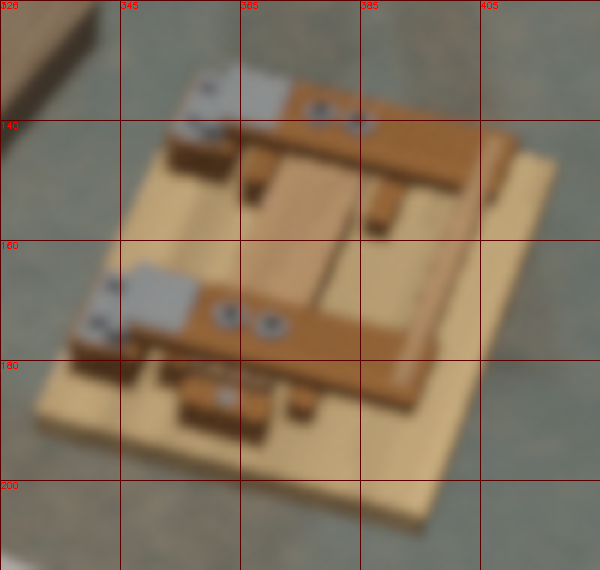

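Stile 1 is the left one, with its long lap at the lower end near px (268,275). Stile 2 has its long lap at the upper end near (345,229), and the wide rail is centred near (354,268). On the form, the wide band is at image left.

```bash
cat > m.py <<'E'
from h import *
def box(m,c,z,n):
    p=ray(m,c,z)[:,:2]; e=np.linalg.norm(np.roll(p,-1,0)-p,axis=1)
    a=(p[0]+p[1]-p[2]-p[3])  # from far end (2,3) to first end (0,1)
    print(n,'c',(p.mean(0)*1000).round(1),'dir(0,1 end) deg',np.degrees(np.arctan2(a[1],a[0])).round(1),'edges',(e*1000).round(0))
    return p
E
python3 - <<'E'
from m import *
im,m=load('scene0')
A=lambda u,x0,y0,s:[(x0+a/s,y0+b/s) for a,b in u]
box(m,A([(170,329),(222,359),(421,107),(370,82)],220,190,4),.0185,'stile1 long')
box(m,A([(475,142),(527,170),(324,429),(272,397)],220,190,4),.0185,'stile2 long')
box(m,A([(420,394),(504,438),(650,217),(567,181)],220,190,4),.029,'railw')
box(m,A([(208,12),(18,408),(568,598),(710,168)],175,310,4),.012,'form')
p=ray(m,A([(35,412),(420,520),(555,160)],325,120,6),.015)[:,:2]; print('jig c0',(p[0]+p[2])/2, np.linalg.norm(p[0]-p[1]),np.linalg.norm(p[2]-p[1]),np.degrees(np.arctan2(*(p[0]-p[1])[::-1])))
print('dowel',ray(m,A([(490,140),(404,380)],325,120,6),.047)[:,:2])
print('rail mid corners', ray(m,A([(270,160),(355,165),(318,300),(240,290)],325,120,6),.035)[:,:2])
E
```

```text
stile1 long c [585.2   1.4] dir(0,1 end) deg 85.1 edges [ 33. 199.  34. 199.]
stile2 long c [516.7  15.7] dir(0,1 end) deg -96.3 edges [ 34. 199.  32. 199.]
railw c [445.3   6.3] dir(0,1 end) deg 85.8 edges [ 48. 161.  49. 159.]
form c [484.8 299.1] dir(0,1 end) deg 7.4 edges [211. 252. 209. 257.]
jig c0 [ 0.52123786 -0.29580216] 0.154322159578924 0.21373770248023521 5.304229426660342
dowel [[ 0.47535018 -0.37271975]
 [ 0.45723164 -0.23165826]]
rail mid corners [[ 0.55400127 -0.33480751]
 [ 0.52214913 -0.34751494]
 [ 0.50613506 -0.26884927]
 [ 0.53550801 -0.2602928 ]]
```

View pics/wrist0.png

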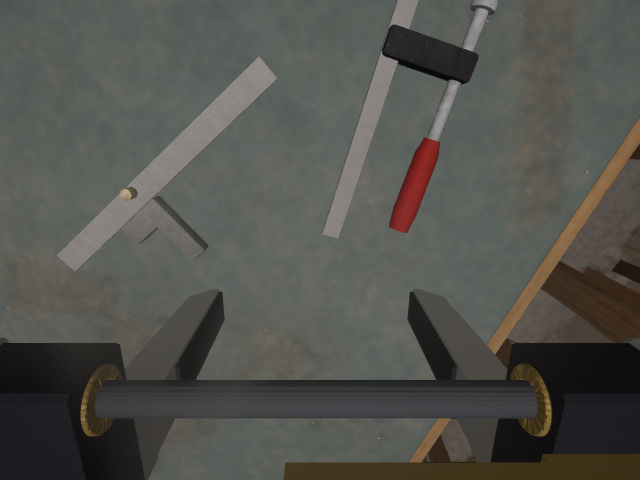

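arm_command(
  deltas=[
    [[1.74,2.93,0,0,0,3.83],[1.74,2.93,0,0,0,3.83],[1.74,2.93,0,0,0,3.83],[1.74,2.93,0,0,0,3.83],[1.74,2.93,0,0,0,3.83],[1.74,2.93,0,0,0,3.83],[1.74,2.93,0,0,0,3.83],[1.74,2.93,0,0,0,3.83]],
  ],
)

```text
t: 0.82
tool_pos: [0.382, -0.3128, 0.2184]
orientation: [-2.791, -1.442, 0.0]
force: [0.5, -0.3, -0.2]
opening: 0.0931
gripper_force: 0.0
```

arm_command(
  deltas=[
    [[1.74,2.93,0,0,0,3.83],[1.74,2.93,0,0,0,3.83],[1.74,2.93,0,0,0,3.83],[1.74,2.93,0,0,0,3.83],[1.74,2.93,0,0,0,3.83],[1.74,2.93,0,0,0,3.83],[1.74,2.93,0,0,0,3.83],[1.74,2.93,0,0,0,3.83],[0,0,0,0,0,0],[0,0,0,0,0,0]],
  ],
)

```text
t: 1.65
tool_pos: [0.521, -0.0785, 0.2181]
orientation: [-2.31, -2.128, 0.001]
force: [-0.5, -0.2, 0.5]
opening: 0.093
gripper_force: 0.0
```

```bash
cat >> h.py <<'E'
from scipy.spatial.transform import Rotation as Ro
def st():
    s=monitor.read_state(); M=Ro.from_rotvec(s['orientation']).as_matrix(); x=M[:,0]
    print('t',round(s['t'],2),'tcp mm',(s['tool_pos']*1000).round(1),'yaw',np.degrees(np.arctan2(x[1],x[0])).round(2),'tilt',np.degrees(np.arccos(-M[2,2])).round(2),'open',round(s['opening']*1000,1),'F',s['force'].round(1),'gf',round(s['gripper_force'],1),'q',s['q'].round(2))
E
python3 - <<'E'
from h import *
st(); snap('wrist','w1.png'); st()
E
```

```text
t 1.65 tcp mm [521.  -78.5 218.1] yaw 85.28 tilt 0.06 open 93.0 F [-0.5 -0.2  0.5] gf 0.0 q [-0.25 -0.07  1.69 -0.    1.52 -0.16]
t 1.7 tcp mm [520.6 -79.7 218.2] yaw 85.16 tilt 0.06 open 92.8 F [ 0.5 -0.5  0.1] gf 0.0 q [-0.25 -0.07  1.69 -0.    1.52 -0.16]
```

View pics/w1.png

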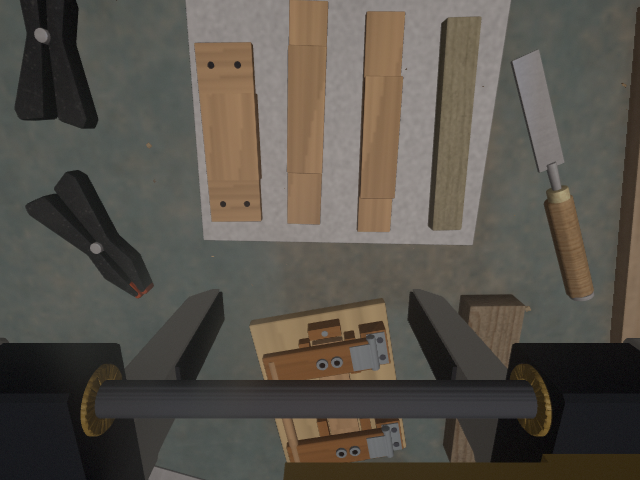

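The wrist view is sharp. Stile 1 is at px (367,11)–(391,231) with its long lap at the top, stile 2's long lap is at the bottom, and the wide rail is at (195,43)–(261,221).

```bash
python3 - <<'E'
from m import *
im,m=load('w1')
box(m,[(367,11),(405,12.5),(391,231),(357,231)],.0185,'stile1 long')
box(m,[(195,43.5),(252,42.5),(261,220.5),(212,222)],.029,'railw')
print(ray(m,[(287.5,224),(321,223)],.0185)*1000)
p=ray(m,[(287.5,173),(323,173),(289,45),(327,45)],.029)*1000;print(p)
E
```

```text
stile1 long c [589.7  -1. ] dir(0,1 end) deg 85.1 edges [ 33. 199.  35. 200.]
railw c [448.5   3.8] dir(0,1 end) deg 85.6 edges [ 50. 159.  49. 160.]
[[492.10132944 -85.39848486  18.5       ]
 [526.73565677 -87.16530319  18.5       ]]
[[498.46981282 -32.38232425  29.        ]
 [532.5559464  -35.17613952  29.        ]
 [511.34564896  77.23348343  29.        ]
 [544.37655581  74.52120981  29.        ]]
```

arm_command(
  deltas=[
    [[1.1,1.2,-2.6,0,0,0],[1.1,1.2,-2.6,0,0,0],[1.1,1.2,-2.6,0,0,0],[1.1,1.2,-2.6,0,0,0],[1.1,1.2,-2.6,0,0,0],[1.1,1.2,-2.6,0,0,0],[0,0,0,0,0,0],[0,0,0,0,0,0]],
  ],
  gripper=0.08,
)

```text
t: 2.37
tool_pos: [0.5848, -0.009, 0.0605]
orientation: [-2.313, -2.121, 0.005]
force: [-0.9, -0.1, -0.6]
opening: 0.0509
gripper_force: 0.0
```

```bash
python3 - <<'E'
from h import *
st()
E
```

```text
t 2.37 tcp mm [584.8  -9.   60.5] yaw 85.04 tilt 0.28 open 50.9 F [-0.9 -0.1 -0.6] gf 0.0 q [-0.1   0.22  1.68 -0.    1.24 -0.02]
```

arm_command(
  deltas=[
    [[0.1,0,-1.25,0,0,0],[0,0,-1.25,0,0,0],[0,0,-1.25,0,0,0],[0,0,-1.25,0,0,0],[0,0,0,0,0,0],[0,0,0,0,0,0]],
  ],
)

```text
t: 2.87
tool_pos: [0.5869, -0.0082, 0.0117]
orientation: [-2.314, -2.123, 0.002]
force: [-0.1, -0.4, 1.0]
opening: 0.05
gripper_force: 0.0
```

arm_command(
  deltas=[
    [[0,0,0,0,0,0],[0,0,0,0,0,0],[0,0,0,0,0,0],[0,0,0,0,0,0],[0,0,0,0,0,0],[0,0,0,0,0,0]],
  ],
  gripper=-1,
  squeeze=20,
)

```text
t: 3.37
tool_pos: [0.5881, -0.008, 0.0132]
orientation: [2.314, 2.124, 0.001]
force: [-1.0, 0.1, 3.6]
opening: 0.0335
gripper_force: 20.0
```

```bash
python3 - <<'E'
from h import *
st()
E
```

```text
t 3.37 tcp mm [588.1  -8.   13.2] yaw 85.11 tilt 0.04 open 33.5 F [-1.   0.1  3.6] gf 20.0 q [-0.1   0.29  1.7   0.    1.15 -0.02]
```

arm_command(
  deltas=[
    [[0,0,2,0,0,0],[0,0,3.5,0,0,0],[0,0,3.5,0,0,0],[0,0,3,0,0,0],[-0.84,2.62,0.4,0,0,-5.55],[-0.84,2.62,0.4,0,0,-5.55],[-0.84,2.62,0.4,0,0,-5.55],[-0.84,2.62,0.4,0,0,-5.55],[-0.84,2.62,0.4,0,0,-5.55],[-0.84,2.62,0.4,0,0,-5.55],[-0.84,2.62,0.4,0,0,-5.55]],
  ],
)

```text
t: 4.28
tool_pos: [0.5281, 0.1765, 0.1606]
orientation: [-2.892, -1.227, 0.001]
force: [0.9, -0.1, -0.7]
opening: 0.0333
gripper_force: 20.0
```

arm_command(
  deltas=[
    [[-0.84,2.62,0.4,0,0,-5.55],[-0.84,2.62,0.4,0,0,-5.55],[-0.84,2.62,0.4,0,0,-5.55],[-0.84,2.62,0.4,0,0,-5.55],[-0.84,2.62,0.4,0,0,-5.55],[-0.84,2.62,0.4,0,0,-5.55],[-0.84,2.62,0.4,0,0,-5.55],[0,0,0,0,0,0],[0,0,0,0,0,0],[0,0,0,0,0,0]],
  ],
)

```text
t: 5.12
tool_pos: [0.47, 0.3583, 0.1882]
orientation: [3.134, 0.206, -0.001]
force: [0.2, 0.0, -1.1]
opening: 0.0338
gripper_force: 20.0
```

```bash
python3 - <<'E'
from h import *
st(); snap('wrist','w2.png'); st()
E
```

```text
t 5.12 tcp mm [470.  358.3 188.2] yaw 7.53 tilt 0.05 open 33.8 F [ 0.2  0.  -1.1] gf 20.0 q [ 0.56  0.12  1.55 -0.    1.47  2.  ]
t 5.17 tcp mm [470.2 357.9 188.1] yaw 7.47 tilt 0.06 open 34.0 F [ 0.7  0.3 -1.3] gf 20.0 q [ 0.56  0.12  1.55 -0.    1.47  2.  ]
```

View pics/w2.png

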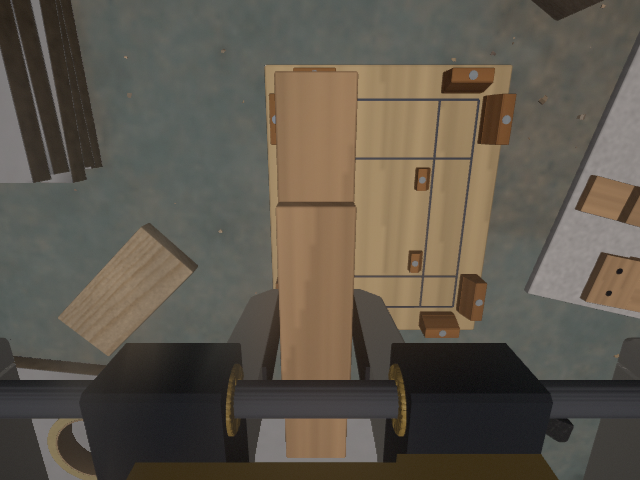

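Layout lines are clear: the outer line corners are at (478,100) and (453,307), and the cross lines are at rows 99.5, 158, 276 and 307. The far end of the held stile is at row 72, columns 277–357.

```bash
python3 - <<'E'
from m import *
im,m=load('w2')
P=[(478,100),(439,100),(472,158),(434,158),(456.5,276),(424,276),(453,307),(421,306.5)]
F=np.array([(100,-80),(100,-46),(50,-80),(50,-46),(-66,-80),(-66,-46),(-100,-80),(-100,-46)],float)
w=ray(m,P,.012)[:,:2]*1000
def fit(F,w):
    c=F.mean(0);d=w.mean(0);A=(F-c);B=(w-d)
    th=np.arctan2((A[:,0]*B[:,1]-A[:,1]*B[:,0]).sum(),(A*B).sum());R=np.array([[np.cos(th),-np.sin(th)],[np.sin(th),np.cos(th)]])
    o=d-R@c; print('origin',o.round(1),'yaw',np.degrees(th).round(2),'res',(w-(F@R.T+o)).round(1).tolist())
fit(F,w)
e=ray(m,[(277,72),(357,72)],.1945)[:,:2]*1000; print(e, np.linalg.norm(e[0]-e[1]))
t=np.radians(7.47);print('end along tool x',((e.mean(0)-[470.2,357.9])@[np.cos(t),np.sin(t)]).round(1),'across',((e.mean(0)-[470.2,357.9])@[-np.sin(t),np.cos(t)]).round(1))
im,m=load('scene0')
p=[(175+u/4,310+v/4) for u,v in [(337,100),(636,192),(202,403),(525,512),(218,130),(135,300),(616,254),(550,440),(232,80),(95,370)]]
F=np.array([(50,-80),(-100,-80),(50,80),(-100,80),(100,-46),(100,46),(-100,-46),(-100,46),(100,-80),(100,80)],float)
fit(F,ray(m,p,.012)[:,:2]*1000)
E
```

```text
origin [487. 297.] yaw 7.87 res [[0.1, 0.2], [0.3, 0.4], [0.6, -0.6], [0.7, 0.2], [-0.3, 0.5], [0.0, -0.5], [-1.1, 0.1], [-0.3, -0.3]]
[[574.39746224 388.01153924]
 [578.63928077 356.09709202]] 32.19510779665406
end along tool x 107.3 across 0.2
origin [485.8 297.8] yaw 7.96 res [[-0.3, 0.1], [0.1, 1.0], [0.5, -1.6], [1.4, -0.9], [-2.8, -1.4], [-1.5, -2.5], [-0.1, -0.3], [1.0, -0.0], [0.6, 6.2], [1.1, -0.4]]
```

arm_command(
  deltas=[
    [[0,0,-2,0,0,0.4],[0,0,-3,0,0,0],[0,0,-3,0,0,0],[0,0,-2.5,0,0,0],[0,0,-2,0,0,0],[0,0,-1,0,0,0],[0,0,0,0,0,0],[0,0,0,0,0,0],[0,0,0,0,0,0]],
  ],
)

```text
t: 5.92
tool_pos: [0.4715, 0.359, 0.0554]
orientation: [-3.133, -0.213, -0.004]
force: [0.6, -0.2, -0.5]
opening: 0.0337
gripper_force: 20.0
```

```bash
python3 - <<'E'
from h import *
st()
E
```

```text
t 5.92 tcp mm [471.5 359.   55.4] yaw 7.78 tilt 0.14 open 33.7 F [ 0.6 -0.2 -0.5] gf 20.0 q [ 0.56  0.24  1.67 -0.    1.23  2.  ]
```

arm_command(
  deltas=[
    [[-0.15,0,-0.8,0,0,0],[0,0,-0.8,0,0,0],[0,0,-0.7,0,0,0],[0,0,-0.7,0,0,0],[0,0,-0.5,0,0,0],[0,0,-0.4,0,0,0],[0,0,0,0,0,0],[0,0,0,0,0,0]],
  ],
)

```text
t: 6.58
tool_pos: [0.4689, 0.3586, 0.015]
orientation: [3.134, 0.214, 0.0]
force: [-2.2, -1.2, 4.9]
opening: 0.0337
gripper_force: 20.0
```

```bash
python3 - <<'E'
from h import *
st()
E
```

```text
t 6.58 tcp mm [468.9 358.6  15. ] yaw 7.81 tilt 0.02 open 33.7 F [-2.2 -1.2  4.9] gf 20.0 q [ 0.57  0.29  1.69 -0.    1.16  2.  ]
```

arm_command(
  deltas=[
    [[0,0,0,0,0,0],[0,0,0,0,0,0],[0,0,0,0,0,0],[0,0,1.5,0,0,0],[0,0,3,0,0,0],[0,0,3.5,0,0,0],[0,0,3,0,0,0],[0.36,-2.4,0.5,0,0,5.42],[0.36,-2.4,0.5,0,0,5.42],[0.36,-2.4,0.5,0,0,5.42],[0.36,-2.4,0,0,0,5.42],[0.36,-2.4,0,0,0,5.42]],
  ],
  gripper=0.08,
)

```text
t: 7.58
tool_pos: [0.487, 0.2379, 0.1401]
orientation: [-2.994, -0.95, -0.002]
force: [-0.4, 0.7, 0.6]
opening: 0.0507
gripper_force: 0.0
```

arm_command(
  deltas=[
    [[0.36,-2.4,0,0,0,5.42],[0.36,-2.4,0,0,0,5.42],[0.36,-2.4,0,0,0,5.42],[0.36,-2.4,0,0,0,5.42],[0.36,-2.4,0,0,0,5.42],[0.36,-2.4,0,0,0,5.42],[0.36,-2.4,0,0,0,5.42],[0.36,-2.4,-2.0,0,0,5.42],[0.36,-2.4,-3.0,0,0,5.42],[0,0,-2,0,0,0],[0,0,0,0,0,0],[0,0,0,0,0,0]],
  ],
)

```text
t: 8.58
tool_pos: [0.5178, 0.0228, 0.0686]
orientation: [-2.34, -2.092, 0.003]
force: [0.6, -0.8, 0.2]
opening: 0.0505
gripper_force: 0.0
```

```bash
python3 - <<'E'
from h import *
st()
E
```

```text
t 8.58 tcp mm [517.8  22.8  68.6] yaw 83.59 tilt 0.18 open 50.5 F [ 0.6 -0.8  0.2] gf 0.0 q [-0.06  0.04  1.87  0.    1.24  0.06]
```

arm_command(
  deltas=[
    [[0.1,0,-1.6,0,0,0],[0,0,-1.6,0,0,0],[0,0,-1.5,0,0,0],[0,0,-0.9,0,0,0],[0,0,0,0,0,0],[0,0,0,0,0,0]],
  ],
)

```text
t: 9.08
tool_pos: [0.5206, 0.0233, 0.0146]
orientation: [2.34, 2.096, 0.001]
force: [0.1, -0.4, 0.3]
opening: 0.0503
gripper_force: 0.0
```

arm_command(
  deltas=[
    [[0,0,0,0,0,0],[0,0,0,0,0,0],[0,0,0,0,0,0],[0,0,0,0,0,0],[0,0,0,0,0,0]],
  ],
  gripper=-1,
  squeeze=20,
)

```text
t: 9.5
tool_pos: [0.521, 0.0228, 0.0148]
orientation: [2.34, 2.095, 0.002]
force: [-0.8, 0.6, 7.0]
opening: 0.034
gripper_force: 20.0
```

```bash
python3 - <<'E'
from h import *
st()
E
```

```text
t 9.5 tcp mm [521.   22.8  14.8] yaw 83.67 tilt 0.1 open 34.0 F [-0.8  0.6  7. ] gf 20.0 q [-0.05  0.12  1.89  0.    1.13  0.06]
```

arm_command(
  deltas=[
    [[0,0,2,0,0,0],[0,0,3.5,0,0,0],[0,0,3.5,0,0,0],[0,0,3.5,0,0,0],[-0.21,1.32,0.3,0,0,6.51],[-0.21,1.32,0.3,0,0,6.51],[-0.21,1.32,0.3,0,0,6.51],[-0.21,1.32,0.3,0,0,6.51],[-0.21,1.32,0.3,0,0,6.51],[-0.21,1.32,0.3,0,0,6.51],[-0.21,1.32,0.3,0,0,6.51]],
  ],
)

```text
t: 10.42
tool_pos: [0.5051, 0.1157, 0.1597]
orientation: [-1.338, -2.842, 0.0]
force: [-0.4, -0.1, -1.1]
opening: 0.034
gripper_force: 20.0
```

arm_command(
  deltas=[
    [[-0.21,1.32,0.3,0,0,6.51],[-0.21,1.32,0.3,0,0,6.51],[-0.21,1.32,0.3,0,0,6.51],[-0.21,1.32,0.3,0,0,6.51],[-0.21,1.32,0,0,0,6.51],[-0.21,1.32,0,0,0,6.51],[-0.21,1.32,0,0,0,6.51],[-0.21,1.32,0,0,0,6.51],[-0.21,1.32,0,0,0,6.51],[0,0,0,0,0,0],[0,0,0,0,0,0],[0,0,0,0,0,0]],
  ],
)

```text
t: 11.42
tool_pos: [0.4864, 0.2335, 0.1715]
orientation: [0.21, -3.134, 0.001]
force: [0.1, 0.7, -1.1]
opening: 0.0337
gripper_force: 20.0
```

```bash
python3 - <<'E'
from h import *
snap('wrist','w3.png'); st()
E
```

```text
t 11.47 tcp mm [486.5 233.3 171.6] yaw -172.32 tilt 0.02 open 33.7 F [-0.9  0.1 -1.9] gf 20.0 q [ 0.35 -0.01  1.72 -0.    1.43 -1.35]
```

View pics/w3.png

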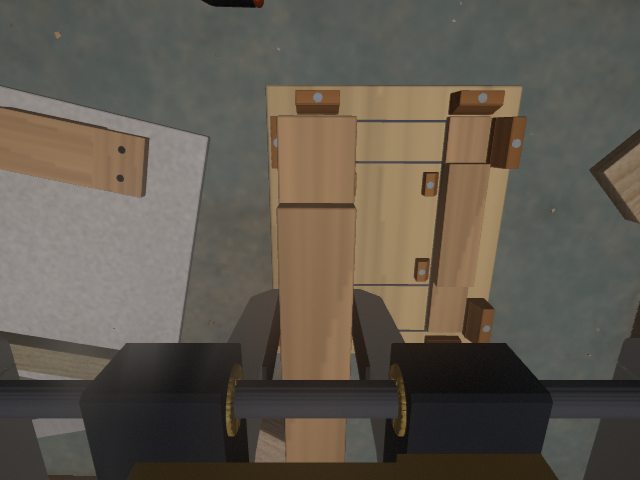

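Stile A sits in its channel at px (432–490,117–331). The held stile's short end is at row 116, over the near (narrow-rail) end, which is the right way round.

```bash
python3 - <<'E'
from m import *
im,m=load('w3')
t=np.radians(7.9);R=np.array([[np.cos(t),-np.sin(t)],[np.sin(t),np.cos(t)]]);o=np.array([486.4,297.3])
f=lambda p,z:((ray(m,p,z)[:,:2]*1000-o)@R).round(1).tolist()
print('lines',f([(400,121),(400,162),(400,285),(400,330)],.012)); print('base',f([(267,87),(522,86)],.012))
print('stileA end',f([(447,118),(490,118),(428,331),(467,331)],.0215),'body',f([(445,163.5),(491,164.5),(435,286),(475,287)],.032))
for z in (.1715,.1755):
  e=ray(m,[(277.5,116),(357,116)],z)[:,:2]*1000; d=e.mean(0)-[486.5,233.3]; u=np.radians(-172.32); print(z,(d@[np.cos(u),np.sin(u)]).round(1),(d@[-np.sin(u),np.cos(u)]).round(1),np.linalg.norm(e[0]-e[1]).round(1))
E
```

```text
lines [[-98.2, 8.7], [-64.1, 11.0], [53.0, 18.8], [102.6, 22.1]]
base [[-125.1, -102.8], [-125.2, 107.5]]
stileA end [[-100.2, 45.1], [-100.1, 80.3], [98.1, 47.2], [98.2, 85.6]] body [[-64.5, 43.6], [-63.6, 81.5], [45.2, 45.8], [46.3, 82.5]]
0.1715 89.0 -1.1 34.4
0.1755 88.9 -1.1 33.6
```

arm_command(
  deltas=[
    [[-0.05,0.1,-2,0,0,0.2],[0,0,-3,0,0,0],[0,0,-3,0,0,0],[0,0,-2.5,0,0,0],[0,0,-1,0,0,0],[0,0,0,0,0,0],[0,0,0,0,0,0],[0,0,0,0,0,0]],
  ],
)

```text
t: 12.13
tool_pos: [0.4875, 0.2352, 0.0587]
orientation: [-0.219, 3.131, 0.001]
force: [0.3, 0.1, -0.2]
opening: 0.0342
gripper_force: 20.0
```

```bash
python3 - <<'E'
from h import *
st()
E
```

```text
t 12.13 tcp mm [487.5 235.2  58.7] yaw -172.0 tilt 0.17 open 34.2 F [ 0.3  0.1 -0.2] gf 20.0 q [ 0.35  0.11  1.82 -0.    1.22 -1.36]
```

arm_command(
  deltas=[
    [[-0.1,-0.05,-0.8,0,0,0],[0,0,-0.8,0,0,0],[0,0,-0.8,0,0,0],[0,0,-0.7,0,0,0],[0,0,-0.5,0,0,0],[0,0,-0.5,0,0,0],[0,0,-0.2,0,0,0],[0,0,0,0,0,0]],
  ],
)

```text
t: 12.8
tool_pos: [0.4857, 0.2344, 0.0151]
orientation: [-0.22, 3.133, -0.001]
force: [-6.0, -4.3, 16.2]
opening: 0.0338
gripper_force: 20.0
```

```bash
python3 - <<'E'
from h import *
st()
E
```

```text
t 12.8 tcp mm [485.7 234.4  15.1] yaw -171.95 tilt 0.05 open 33.8 F [-6.  -4.3 16.2] gf 20.0 q [ 0.35  0.17  1.84 -0.    1.13 -1.36]
```

arm_command(
  deltas=[
    [[0,0,0,0,0,0],[0,0,0,0,0,0],[0,0,0,0,0,0],[0,0,0,0,0,0],[0,0,2,0,0,0],[0,0,3.5,0,0,0],[0,0,3.5,0,0,0],[0,0,2.5,0,0,0],[-0.26,-1.53,0.4,0,0,-6.82],[-0.26,-1.53,0.4,0,0,-6.82],[-0.26,-1.53,0.4,0,0,-6.82],[-0.26,-1.53,0,0,0,-6.82]],
  ],
  gripper=0.5,
)

```text
t: 13.8
tool_pos: [0.4749, 0.1729, 0.1415]
orientation: [0.533, 3.095, 0.001]
force: [-0.1, -0.0, -0.9]
opening: 0.07
gripper_force: 0.0
```

arm_command(
  deltas=[
    [[-0.26,-1.53,0,0,0,-6.82],[-0.26,-1.53,0,0,0,-6.82],[-0.26,-1.53,0,0,0,-6.82],[-0.26,-1.53,0,0,0,-6.82],[-0.26,-1.53,0,0,0,-6.82],[-0.26,-1.53,0,0,0,-6.82],[-0.26,-1.53,0,0,0,-6.82],[-0.26,-1.53,0,0,0,-6.82],[-0.26,-1.53,0,0,0,-6.82],[-0.26,-1.53,-2.5,0,0,-6.82],[-0.26,-1.53,-3,0,0,-6.82]],
  ],
)

```text
t: 14.72
tool_pos: [0.4483, 0.004, 0.0875]
orientation: [2.305, 2.128, 0.006]
force: [0.8, -0.1, 0.4]
opening: 0.0696
gripper_force: 0.0
```

arm_command(
  deltas=[
    [[0,0,-2,0,0,0],[0,0,0,0,0,0],[0,0,0,0,0,0]],
  ],
)

```text
t: 14.97
tool_pos: [0.4447, 0.005, 0.0647]
orientation: [-2.3, -2.136, 0.003]
force: [-0.1, 0.2, 1.4]
opening: 0.07
gripper_force: 0.0
```

```bash
python3 - <<'E'
from h import *
st(); snap('scene','s2.png')
im=cv2.imread('pics/s2.png'); cv2.imwrite('pics/s2c.png',cv2.resize(im[190:470,170:420],None,fx=2.1,fy=2.1,interpolation=2))
E
```

```text
t 14.97 tcp mm [444.7   5.   64.7] yaw 85.77 tilt 0.19 open 70.0 F [-0.1  0.2  1.4] gf 0.0 q [-0.1  -0.16  2.07  0.    1.24 -0.03]
```

View pics/s2c.png

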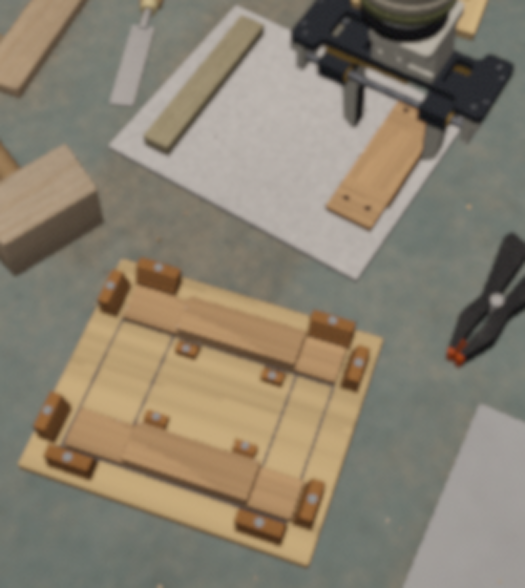

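Both stiles lie flat in their channels with the longer laps at the far (left) end. Next I'll grasp the wide rail.

arm_command(
  deltas=[
    [[0.1,0,-1.5,0,0,0],[0,0,-1.5,0,0,0],[0,0,-1.4,0,0,0],[0,0,-0.8,0,0,0],[0,0,0,0,0,0],[0,0,0,0,0,0]],
  ],
)

```text
t: 15.52
tool_pos: [0.4477, 0.0052, 0.0146]
orientation: [2.301, 2.138, 0.001]
force: [0.4, -0.7, 0.5]
opening: 0.0695
gripper_force: 0.0
```

arm_command(
  deltas=[
    [[0,0,0,0,0,0],[0,0,0,0,0,0],[0,0,0,0,0,0],[0,0,0,0,0,0],[0,0,0,0,0,0]],
  ],
  gripper=-1,
  squeeze=20,
)

```text
t: 15.93
tool_pos: [0.4476, 0.0049, 0.0144]
orientation: [2.302, 2.137, 0.001]
force: [-0.2, 0.9, 5.1]
opening: 0.0493
gripper_force: 20.0
```

```bash
python3 - <<'E'
from h import *
st()
E
```

```text
t 15.93 tcp mm [447.6   4.9  14.4] yaw 85.74 tilt 0.07 open 49.3 F [-0.2  0.9  5.1] gf 20.0 q [-0.1  -0.08  2.09  0.    1.12 -0.03]
```

arm_command(
  deltas=[
    [[0,0,2,0,0,0],[0,0,3.5,0,0,0],[0,0,3.5,0,0,0],[1.14,3.03,0.5,0,0,1.22],[1.14,3.03,0.5,0,0,1.22],[1.14,3.03,0,0,0,1.22],[1.14,3.03,0,0,0,1.22],[1.14,3.03,0,0,0,1.22],[1.14,3.03,0,0,0,1.22],[1.14,3.03,0,0,0,1.22],[1.14,3.03,0,0,0,1.22],[1.14,3.03,0,0,0,1.22]],
  ],
)

```text
t: 16.93
tool_pos: [0.5496, 0.2791, 0.1132]
orientation: [-2.086, -2.349, 0.001]
force: [0.7, 0.2, -0.1]
opening: 0.0498
gripper_force: 20.0
```

arm_command(
  deltas=[
    [[1.14,3.03,0,0,0,1.22],[0,0,-2,0,0,0],[0,0,-3,0,0,0],[0,0,-0.5,0,0,0],[0,0,0,0,0,0],[0,0,0,0,0,0],[0,0,0,0,0,0]],
  ],
)

```text
t: 17.52
tool_pos: [0.562, 0.308, 0.0605]
orientation: [2.062, 2.369, 0.003]
force: [0.0, -0.0, -0.2]
opening: 0.0498
gripper_force: 20.0
```

```bash
python3 - <<'E'
from h import *
st()
E
```

```text
t 17.52 tcp mm [562.  308.   60.5] yaw 97.91 tilt 0.13 open 49.8 F [ 0.  -0.  -0.2] gf 20.0 q [ 0.42  0.36  1.52 -0.    1.26  0.28]
```

arm_command(
  deltas=[
    [[-0.05,0,-0.8,0,0,0],[0,0,-0.8,0,0,0],[0,0,-0.8,0,0,0],[0,0,-0.7,0,0,0],[0,0,-0.5,0,0,0],[0,0,-0.4,0,0,0],[0,0,-0.2,0,0,0],[0,0,0,0,0,0],[0,0,0,0,0,0]],
  ],
)

```text
t: 18.27
tool_pos: [0.5604, 0.3079, 0.0172]
orientation: [-2.062, -2.37, 0.001]
force: [-3.3, -1.8, 4.6]
opening: 0.05
gripper_force: 20.0
```

```bash
python3 - <<'E'
from h import *
st()
E
```

```text
t 18.27 tcp mm [560.4 307.9  17.2] yaw 97.95 tilt 0.03 open 50.0 F [-3.3 -1.8  4.6] gf 20.0 q [ 0.42  0.41  1.54 -0.    1.19  0.28]
```

arm_command(
  deltas=[
    [[0,0,0,0,0,0],[0,0,0,0,0,0],[0,0,0,0,0,0],[0,0,2,0,0,0],[0,0,3.5,0,0,0],[0,0,3.5,0,0,0],[-0.14,-2.5,3,0,0,0],[-0.14,-3.8,1.5,0,0,0],[-0.14,-3.8,1.5,0,0,0],[-0.14,-3.8,1.5,0,0,0],[-0.14,-3.8,1,0,0,0],[-0.14,-3.8,1,0,0,0]],
  ],
  gripper=0.45,
)

```text
t: 19.27
tool_pos: [0.552, 0.0914, 0.2027]
orientation: [2.061, 2.37, 0.002]
force: [1.5, 0.4, -0.3]
opening: 0.0672
gripper_force: 0.0
```

arm_command(
  deltas=[
    [[-0.14,-3.9,0.5,0,0,0],[-0.14,-3.9,0.5,0,0,0],[-0.14,-3.9,0.5,0,0,0],[-0.14,-3.9,0,0,0,0],[-0.14,-3.9,0,0,0,0],[-0.14,-3.9,0,0,0,0],[-0.14,-3.9,0,0,0,0],[-0.14,-3.9,0,0,0,0],[-0.14,-3.9,0,0,0,0],[-0.14,-3.9,0,0,0,0],[-0.14,-3.9,0,0,0,0],[-0.14,-3.9,0,0,0,0]],
  ],
)

```text
t: 20.27
tool_pos: [0.5349, -0.3771, 0.2165]
orientation: [2.062, 2.37, 0.0]
force: [0.2, 0.2, -0.4]
opening: 0.0675
gripper_force: 0.0
```

```bash
python3 - <<'E'
from h import *
st(); snap('wrist','w4.png'); st()
E
```

```text
t 20.27 tcp mm [ 534.9 -377.1  216.5] yaw 97.94 tilt 0.02 open 67.5 F [ 0.2  0.2 -0.4] gf 0.0 q [-0.69  0.28  1.32  0.    1.54 -0.83]
t 20.32 tcp mm [ 533.  -383.9  215.6] yaw 97.7 tilt 0.2 open 67.2 F [-5.3 -1.3 -1.3] gf 0.0 q [-0.7   0.28  1.32 -0.    1.54 -0.83]
```

View pics/w4.png

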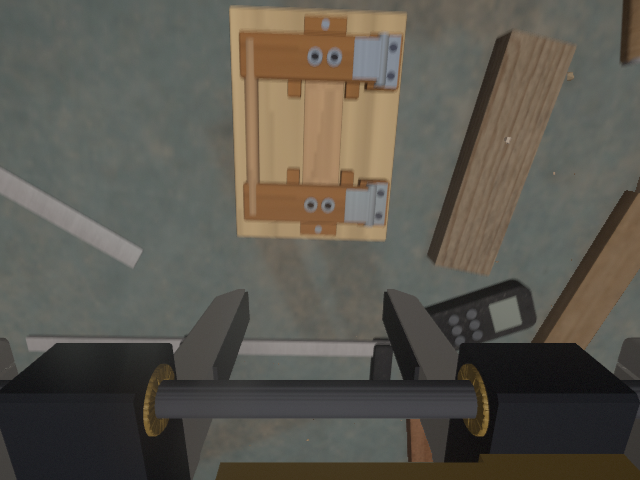

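The jig base corners are at (230,7), (407,12), (386,241) and (238,240). The dowel is at column 251, rows 38–217, and the middle of the rail is at columns 304–341, rows 82–183.

```bash
python3 - <<'E'
from m import *
im,m=load('w4')
box(m,[(230,7),(407,12),(386,241),(238,240)],.015,'base')
a=ray(m,[(251.5,40),(252,216)],.047)[:,:2]*1000; print('dowel',a.round(1),a.mean(0).round(1),np.degrees(np.arctan2(*(a[0]-a[1])[::-1])))
r=ray(m,[(306,82),(341.5,82),(303,183),(339,184)],.035)[:,:2]*1000; print('rail',r.round(1),r.mean(0).round(1))
print('fence bolts',(ray(m,[(326,24),(318.5,229)],.03)[:,:2]*1000).round(1))
st()
E
```

```text
base c [ 524.7 -299.5] dir(0,1 end) deg 96.2 edges [156. 211. 156. 214.]
dowel [[ 462.5 -231.7]
 [ 475.7 -379.3]] [ 469.1 -305.5] 95.11054781588675
rail [[ 510.5 -255.7]
 [ 541.4 -251.4]
 [ 519.2 -343.6]
 [ 553.3 -339.8]] [ 531.1 -297.6]
fence bolts [[ 521.3 -207.7]
 [ 540.5 -387.7]]
t 20.32 tcp mm [ 533.  -383.9  215.6] yaw 97.7 tilt 0.2 open 67.2 F [-5.3 -1.3 -1.3] gf 0.0 q [-0.7   0.28  1.32 -0.    1.54 -0.83]
```

arm_command(
  deltas=[
    [[0,0,0,0,0,-1.7],[0,0,0,0,0,0],[0,0,0,0,0,0]],
  ],
  gripper=-0.14,
)

```text
t: 20.57
tool_pos: [0.5352, -0.3751, 0.2163]
orientation: [-2.096, -2.339, -0.0]
force: [-0.3, 0.6, 0.6]
opening: 0.0519
gripper_force: 0.0
```

arm_command(
  deltas=[
    [[-1.13,1.19,-2,0,0,0],[-1.13,1.19,-3,0,0,0],[-1.13,1.19,-3,0,0,0],[-1.13,1.19,-3,0,0,0],[-1.13,1.19,-2.6,0,0,0],[-1.12,1.2,-2,0,0,0],[0,0,0,0,0,0],[0,0,0,0,0,0],[0,0,0,0,0,0]],
  ],
)

```text
t: 21.32
tool_pos: [0.4694, -0.3045, 0.0629]
orientation: [2.093, 2.338, 0.0]
force: [0.9, -0.7, 0.5]
opening: 0.0403
gripper_force: 0.0
```

```bash
python3 - <<'E'
from h import *
st()
E
```

```text
t 21.32 tcp mm [ 469.4 -304.5   62.9] yaw 96.31 tilt 0.21 open 40.3 F [ 0.9 -0.7  0.5] gf 0.0 q [-0.67  0.15  1.76 -0.    1.23 -0.78]
```

arm_command(
  deltas=[
    [[-0.1,0,-1.2,0,0,0],[0,0,-1.2,0,0,0],[0,0,-1,0,0,0],[0,0,-0.4,0,0,0],[0,0,0,0,0,0],[0,0,0,0,0,0]],
  ],
)

```text
t: 21.82
tool_pos: [0.4662, -0.3034, 0.0219]
orientation: [-2.096, -2.338, 0.0]
force: [-0.4, -0.2, -0.7]
opening: 0.0402
gripper_force: 0.0
```

arm_command(
  deltas=[
    [[0,0,0,0,0,0],[0,0,0,0,0,0],[0,0,0,0,0,0],[0,0,0,0,0,0],[0,0,0,0,0,0],[0,0,0,0,0,0]],
  ],
  gripper=-1,
  squeeze=12,
)

```text
t: 22.32
tool_pos: [0.4676, -0.3037, 0.0232]
orientation: [2.096, 2.338, 0.002]
force: [4.0, 0.8, -0.8]
opening: 0.0114
gripper_force: 12.0
```

```bash
python3 - <<'E'
from h import *
st()
t=np.radians(6.1);h=np.array([np.cos(t),np.sin(t)])
th=np.linspace(0,2.6,31); P=np.array([np.r_[h*(110-110*np.cos(a)),110*np.sin(a)] for a in th]); print((np.diff(P,axis=0)/10).round(2).tolist())
E
```

```text
t 22.32 tcp mm [ 467.6 -303.7   23.2] yaw 96.24 tilt 0.12 open 11.4 F [ 4.   0.8 -0.8] gf 12.0 q [-0.67  0.2   1.79  0.    1.15 -0.78]
[[0.04, 0.0, 0.95], [0.12, 0.01, 0.94], [0.2, 0.02, 0.93], [0.28, 0.03, 0.91], [0.36, 0.04, 0.88], [0.43, 0.05, 0.85], [0.51, 0.05, 0.81], [0.57, 0.06, 0.76], [0.64, 0.07, 0.71], [0.7, 0.07, 0.65], [0.75, 0.08, 0.58], [0.8, 0.09, 0.52], [0.84, 0.09, 0.45], [0.87, 0.09, 0.37], [0.9, 0.1, 0.29], [0.92, 0.1, 0.21], [0.94, 0.1, 0.13], [0.95, 0.1, 0.05], [0.95, 0.1, -0.03], [0.94, 0.1, -0.11], [0.93, 0.1, -0.19], [0.91, 0.1, -0.27], [0.88, 0.09, -0.35], [0.85, 0.09, -0.43], [0.81, 0.09, -0.5], [0.76, 0.08, -0.57], [0.71, 0.08, -0.63], [0.65, 0.07, -0.69], [0.59, 0.06, -0.75], [0.52, 0.06, -0.79]]
```

arm_command(
  deltas=[
    [[0.04,0,0.95,0,0,0],[0.12,0.01,0.94,0,0,0],[0.2,0.02,0.93,0,0,0],[0.28,0.03,0.91,0,0,0],[0.36,0.04,0.88,0,0,0],[0.43,0.05,0.85,0,0,0],[0.51,0.05,0.81,0,0,0],[0.57,0.06,0.76,0,0,0],[0.64,0.07,0.71,0,0,0],[0.7,0.07,0.65,0,0,0]],
  ],
)

```text
t: 23.15
tool_pos: [0.5062, -0.2991, 0.1056]
orientation: [2.096, 2.339, 0.002]
force: [9.5, -3.9, -14.2]
opening: 0.0119
gripper_force: 12.0
```

```bash
python3 - <<'E'
from h import *
st()
E
```

```text
t 23.15 tcp mm [ 506.2 -299.1  105.6] yaw 96.27 tilt 0.09 open 11.9 F [  9.5  -3.9 -14.2] gf 12.0 q [-0.62  0.18  1.65  0.    1.32 -0.73]
```

arm_command(
  deltas=[
    [[0.9,0.08,0.46,0,0,0],[0.9,0.09,0.42,0,0,0],[0.84,0.09,0.42,0,0,0],[0.87,0.09,0.37,0,0,0],[0.9,0.1,0.29,0,0,0],[0.92,0.1,0.21,0,0,0]],
  ],
)

```text
t: 23.65
tool_pos: [0.5585, -0.2944, 0.1288]
orientation: [2.097, 2.339, -0.001]
force: [-0.5, -1.1, 0.4]
opening: 0.0114
gripper_force: 12.0
```

```bash
python3 - <<'E'
from h import *
st()
E
```

```text
t 23.65 tcp mm [ 558.5 -294.4  128.8] yaw 96.23 tilt 0.05 open 11.4 F [-0.5 -1.1  0.4] gf 12.0 q [-0.57  0.27  1.5  -0.    1.38 -0.67]
```

arm_command(
  deltas=[
    [[0.94,0.1,0.1,0,0,0],[0.95,0.1,0.02,0,0,0],[0.95,0.1,-0.05,0,0,0],[0.94,0.1,-0.11,0,0,0],[0.93,0.1,-0.19,0,0,0],[0.91,0.1,-0.27,0,0,0]],
  ],
)

```text
t: 24.15
tool_pos: [0.6153, -0.2884, 0.1232]
orientation: [2.097, 2.338, -0.001]
force: [-0.5, -3.2, 1.1]
opening: 0.0116
gripper_force: 12.0
```

```bash
python3 - <<'E'
from h import *
st()
E
```

```text
t 24.15 tcp mm [ 615.3 -288.4  123.2] yaw 96.23 tilt 0.03 open 11.6 F [-0.5 -3.2  1.1] gf 12.0 q [-0.51  0.4   1.35 -0.    1.39 -0.62]
```

arm_command(
  deltas=[
    [[0.88,0.09,-0.35,0,0,0],[0.85,0.09,-0.43,0,0,0],[0.81,0.09,-0.5,0,0,0],[0.76,0.08,-0.57,0,0,0],[0.71,0.08,-0.63,0,0,0],[0.65,0.07,-0.69,0,0,0],[0.59,0.06,-0.75,0,0,0],[0,0,0,0,0,0]],
  ],
)

```text
t: 24.82
tool_pos: [0.6683, -0.2821, 0.082]
orientation: [2.097, 2.339, 0.001]
force: [3.4, -2.4, 0.2]
opening: 0.0113
gripper_force: 12.0
```

```bash
python3 - <<'E'
from h import *
st()
E
```

```text
t 24.82 tcp mm [ 668.3 -282.1   82. ] yaw 96.26 tilt 0.04 open 11.3 F [ 3.4 -2.4  0.2] gf 12.0 q [-0.47  0.55  1.22  0.    1.37 -0.58]
```

arm_command(
  deltas=[
    [[0,0,0,0,0,0],[0,0,0,0,0,0],[0,0,1,0,0,0],[0,0,2.5,0,0,0],[0,0,3,0,0,0],[-2,-0.2,1,0,0,0],[-3,-0.31,0,0,0,0],[-3,-0.31,0,0,0,0],[-3,-0.31,-2,0,0,0],[-2.9,-0.31,-3,0,0,0],[0,0,-3,0,0,0],[0,0,0,0,0,0]],
  ],
  gripper=0.16,
)

```text
t: 25.82
tool_pos: [0.5228, -0.2944, 0.0733]
orientation: [-2.092, -2.33, 0.002]
force: [-1.1, 0.6, -0.4]
opening: 0.054
gripper_force: 0.0
```

```bash
python3 - <<'E'
from h import *
snap('wrist','w5.png');snap('side','sd5.png');st()
a=cv2.imread('pics/w5.png'); b=cv2.imread('pics/sd5.png')[270:450,220:480]
b=cv2.resize(b,(433,300),interpolation=2); a=cv2.resize(a,(400,300)); cv2.imwrite('pics/m5.png',np.hstack([a,b[:,:400]]))
E
```

```text
t 25.92 tcp mm [ 527.8 -296.5   79.6] yaw 96.22 tilt 0.09 open 54.1 F [ 0.8 -0.3  0.8] gf 0.0 q [-0.6   0.25  1.61  0.    1.28 -0.71]
```

View pics/m5.png

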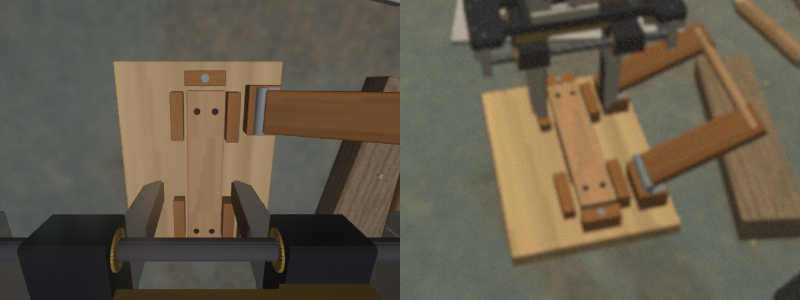

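The lid lies back open on the far side, the rail is free, and the fingers straddle its middle.

arm_command(
  deltas=[
    [[0.2,0,-1.6,0,0,0],[0,0,-1.6,0,0,0],[0,0,-1.5,0,0,0],[0,0,-0.9,0,0,0],[0,0,-0.4,0,0,0],[0,0,0,0,0,0],[0,0,0,0,0,0]],
  ],
)

```text
t: 26.5
tool_pos: [0.5314, -0.2973, 0.0207]
orientation: [2.096, 2.338, 0.001]
force: [-0.1, -0.4, 0.3]
opening: 0.0537
gripper_force: 0.0
```

arm_command(
  deltas=[
    [[0,0,0,0,0,0],[0,0,0,0,0,0],[0,0,0,0,0,0],[0,0,0,0,0,0],[0,0,0,0,0,0]],
  ],
  gripper=-1,
  squeeze=20,
)

```text
t: 26.92
tool_pos: [0.5305, -0.2971, 0.0198]
orientation: [2.097, 2.338, 0.0]
force: [-0.1, -0.1, 3.0]
opening: 0.034
gripper_force: 20.0
```

```bash
python3 - <<'E'
from h import *
st()
E
```

```text
t 26.92 tcp mm [ 530.5 -297.1   19.8] yaw 96.24 tilt 0.05 open 34.0 F [-0.1 -0.1  3. ] gf 20.0 q [-0.59  0.33  1.64 -0.    1.17 -0.7 ]
```

arm_command(
  deltas=[
    [[0,0,1,0,0,0],[0,0,3,0,0,0],[0,0,3.5,0,0,0],[0,0,3.5,0,0,0],[-0.6,2.8,2.5,0,0,0.1],[-0.84,3.89,1,0,0,0.1],[-0.84,3.89,0.5,0,0,0.1],[-0.84,3.89,0.5,0,0,0.1],[-0.84,3.89,0.5,0,0,0.1],[-0.84,3.89,0.5,0,0,0.1],[-0.84,3.89,0.5,0,0,0.1]],
  ],
)

```text
t: 27.83
tool_pos: [0.4729, -0.0338, 0.19]
orientation: [2.083, 2.351, 0.001]
force: [1.0, 0.9, -0.5]
opening: 0.0338
gripper_force: 20.0
```

arm_command(
  deltas=[
    [[-0.84,3.89,0.5,0,0,0.1],[-0.84,3.89,0.5,0,0,0.1],[-0.84,3.89,0,0,0,0.1],[-0.84,3.89,0,0,0,0.1],[-0.84,3.89,0,0,0,0.1],[-0.84,3.89,0,0,0,0.1],[-0.84,3.89,0,0,0,0.1],[-0.84,3.89,0,0,0,0.1],[-0.21,1.11,0,0,0,0.2],[0,0,0,0,0,0],[0,0,0,0,0,0],[0,0,0,0,0,0]],
  ],
)

```text
t: 28.83
tool_pos: [0.4047, 0.2858, 0.1993]
orientation: [2.063, 2.369, -0.001]
force: [0.7, -0.2, -0.1]
opening: 0.0338
gripper_force: 20.0
```

```bash
python3 - <<'E'
from h import *
snap('wrist','w6.png');st()
E
```

```text
t 28.88 tcp mm [404.9 285.5 199.2] yaw 97.87 tilt 0.03 open 33.6 F [ 0.9  0.1 -0.9] gf 20.0 q [ 0.51 -0.15  1.8  -0.    1.49  0.37]
```

View pics/w6.png

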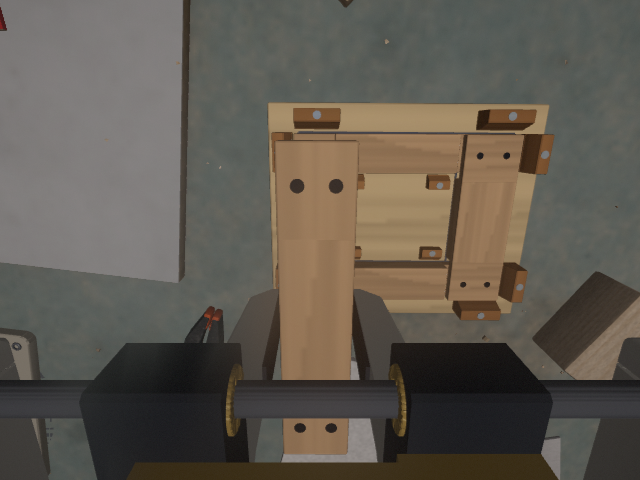

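The wide rail is seated across both stiles at px (450–522,136–300). The held rail hides the near shoulders, so I'll measure the far shoulder at column 461 against the base corners (268,104) and (549,105).

```bash
python3 - <<'E'
from m import *
im,m=load('w6')
t=np.radians(7.9);R=np.array([[np.cos(t),-np.sin(t)],[np.sin(t),np.cos(t)]]);o=np.array([487,298.])
f=lambda p,z:((ray(m,p,z)[:,:2]*1000-o)@R).round(1).tolist()
print('base',f([(268.5,104),(549,105)],.012))
print('wide rail L/R top',f([(464,137),(522,137),(448,297),(503,300)],.032),'shoulder A, B',f([(461,155),(449,280)],.032))
for z in (.2,.205,.21):
  e=ray(m,[(276,141),(358,141)],z)[:,:2]*1000; d=e.mean(0)-[404.9,285.5]; u=np.radians(97.87); print(z,(d@[np.cos(u),np.sin(u)]).round(1),(d@[np.sin(u),-np.cos(u)]).round(1),np.linalg.norm(e[0]-e[1]).round(1))
# grey rows profile
g=cv2.cvtColor(im,cv2.COLOR_BGR2GRAY)
for r in (145,155,165,275,285): print(r,g[r,436:475].tolist())
E
```

```text
base [[-124.9, 105.0], [129.7, 104.3]]
wide rail L/R top [[48.2, 76.8], [99.1, 76.9], [51.2, -77.7], [107.1, -81.0]] shoulder A, B [[47.4, 61.4], [50.2, -59.2]]
0.2 80.0 1.4 36.0
0.205 80.2 1.4 34.9
0.21 80.4 1.3 33.9
145 [130, 130, 131, 130, 131, 131, 131, 129, 129, 129, 130, 131, 131, 129, 130, 130, 131, 130, 130, 130, 130, 131, 131, 139, 125, 123, 106, 55, 44, 43, 78, 112, 114, 115, 115, 115, 115, 115, 115]
155 [113, 112, 113, 113, 113, 113, 113, 112, 113, 113, 112, 112, 112, 112, 112, 113, 112, 111, 111, 112, 111, 112, 107, 124, 126, 93, 54, 47, 43, 90, 117, 118, 117, 116, 117, 117, 117, 117, 117]
165 [120, 119, 119, 120, 119, 119, 119, 120, 119, 119, 119, 118, 119, 120, 119, 119, 120, 120, 119, 119, 122, 115, 126, 127, 78, 47, 44, 46, 103, 124, 124, 124, 124, 123, 124, 124, 123, 125, 124]
275 [124, 124, 124, 125, 124, 124, 125, 124, 125, 125, 119, 92, 60, 52, 56, 106, 117, 116, 117, 117, 117, 117, 117, 117, 118, 116, 116, 115, 116, 117, 116, 117, 117, 116, 116, 117, 117, 116, 116]
285 [109, 109, 109, 108, 110, 109, 110, 109, 110, 121, 79, 54, 56, 71, 117, 121, 122, 123, 121, 122, 122, 122, 121, 121, 57, 39, 37, 37, 37, 45, 116, 121, 121, 120, 120, 121, 120, 121, 120]
```

arm_command(
  deltas=[
    [[-0.1,0.05,-2,0,0,0],[0,0,-3,0,0,0],[0,0,-3.5,0,0,0],[0,0,-3,0,0,0],[0,0,-1.7,0,0,0],[0,0,-0.7,0,0,0],[0,0,0,0,0,0],[0,0,0,0,0,0],[0,0,0,0,0,0]],
  ],
)

```text
t: 29.63
tool_pos: [0.4051, 0.2877, 0.0622]
orientation: [2.063, 2.368, 0.005]
force: [0.6, -0.1, -1.0]
opening: 0.0337
gripper_force: 20.0
```

```bash
python3 - <<'E'
from h import *
st()
E
```

```text
t 29.63 tcp mm [405.1 287.7  62.2] yaw 97.9 tilt 0.18 open 33.7 F [ 0.6 -0.1 -1. ] gf 20.0 q [ 0.51 -0.02  1.94 -0.    1.22  0.38]
```

arm_command(
  deltas=[
    [[-0.05,-0.1,-0.8,0,0,0],[0,0,-0.8,0,0,0],[0,0,-0.8,0,0,0],[0,0,-0.7,0,0,0],[0,0,-0.5,0,0,0],[0,0,-0.4,0,0,0],[0,0,-0.3,0,0,0],[0,0,0,0,0,0],[0,0,0,0,0,0]],
  ],
)

```text
t: 30.38
tool_pos: [0.4031, 0.2864, 0.0171]
orientation: [2.062, 2.37, 0.0]
force: [-0.1, -0.3, -1.3]
opening: 0.0339
gripper_force: 20.0
```

```bash
python3 - <<'E'
from h import *
st()
E
```

```text
t 30.38 tcp mm [403.1 286.4  17.1] yaw 97.95 tilt 0.0 open 33.9 F [-0.1 -0.3 -1.3] gf 20.0 q [ 0.51  0.05  1.96 -0.    1.13  0.38]
```

arm_command(
  deltas=[
    [[0,0,-0.1,0,0,0],[0,0,-0.1,0,0,0],[0,0,0,0,0,0]],
  ],
)

```text
t: 30.63
tool_pos: [0.4033, 0.2865, 0.0165]
orientation: [2.062, 2.37, 0.0]
force: [-5.1, -3.7, 13.9]
opening: 0.0341
gripper_force: 20.0
```

arm_command(
  deltas=[
    [[0,0,0,0,0,0],[0,0,0,0,0,0],[0,0,0,0,0,0],[0,0,0,0,0,0],[0,0,2,0,0,0],[0,0,3.5,0,0,0],[0,0,3.5,0,0,0],[0,-2,3.5,0,0,0],[0,-3.5,2,0,0,0],[0,-3.5,1,0,0,0],[0.5,-3.5,1,0,0,0],[0.5,-3.5,1,0,0,0]],
  ],
  gripper=0.2,
)

```text
t: 31.63
tool_pos: [0.4129, 0.1251, 0.191]
orientation: [2.061, 2.37, 0.001]
force: [0.3, 0.4, 0.9]
opening: 0.0561
gripper_force: 0.0
```

arm_command(
  deltas=[
    [[0.5,-3.5,0,0,0,0],[0.5,-3.5,0,0,0,0],[0,0,0,0,0,0],[0,0,0,0,0,0],[0,0,0,0,0,0]],
  ],
)

```text
t: 32.05
tool_pos: [0.4229, 0.0565, 0.19]
orientation: [-2.063, -2.368, -0.0]
force: [-0.5, 1.0, 0.5]
opening: 0.0555
gripper_force: 0.0
```

```bash
python3 - <<'E'
from h import *
st()
s,_=snap('scene','s7.png'); d,_=snap('side','d7.png'); w,_=snap('wrist','w7.png')
r=lambda a,x,y,w,h,W,H:cv2.resize(a[y:y+h,x:x+w],(W,H),interpolation=2)
top=r(s,170,300,200,165,480,396); rt=np.vstack([r(d,220,170,130,70,320,198),r(d,250,290,170,130,320,198)])
cv2.imwrite('pics/m7.png',np.hstack([top,rt]))
E
```

```text
t 32.05 tcp mm [422.9  56.5 190. ] yaw 97.87 tilt 0.03 open 55.5 F [-0.5  1.   0.5] gf 0.0 q [ 0.01 -0.34  1.98  0.    1.5  -0.13]
```

View pics/m7.png

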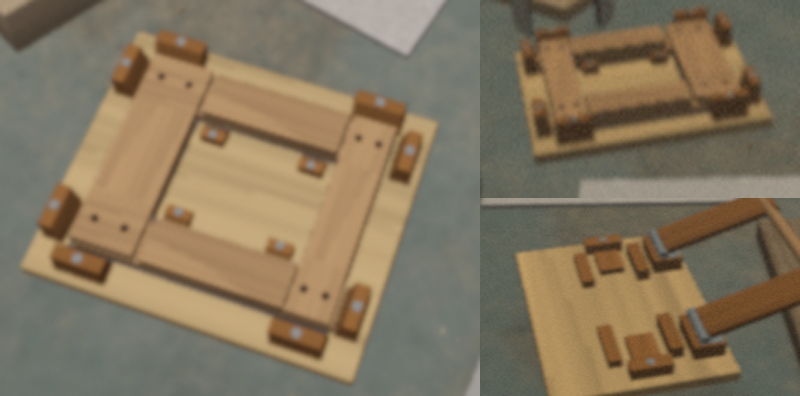

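All four joints are closed with tops flush, the jig is empty and its lid is open, so I'm handing the job in.

```bash
python3 -c "
from h import *
print(ticket.close_job())"
```

```text
the job is handed in; nothing more can be done
None
```

The frame is dry-fitted in the form and handed in at about 32 s of robot time: in the final pictures all four joints looked closed and flat, the jig was empty with its lid open, and the offcut was left unused.

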